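# Lock out the trimming saw, then hold its sprung guard open

### The job

Lock out the little bench saw for a blade inspection: first put the eye of the red lockout tag over the steel post on the grey isolator box so that the tag sits flat on the box, and let go of it. Then raise the saw's yellow guard by its black handle to 50 degrees (the red mark on its scale; shut is 0) and finish while still holding it steady there, because it springs shut when let go. Leave the tag on its post, do not open the guard before the tag is on, and leave the other things on the bench alone.

Things in the scene. Friction and masses are not known exactly. Their poses are not given: they have to be found in the camera images.
- tag: loose red lockout tag, about 60 g: a flat eye plate 48 x 48 x 8 mm with a round through hole of 24 mm, and joined to it an upright grip fin 42 mm long (along the tag's x), 14 mm thick (along its y) and 34 mm high, with a white label on it. Origin on the underside at the centre of the eye; +x points from the eye to the fin, z up. It starts lying flat on the bench
- tag_eye (a point): centre of the tag's eye, 4 mm above its underside, axes as the tag's
- tag_grip (a point): centre of the tag's grip fin: 44 mm from the eye along the tag's +x, 17 mm above the tag's underside; the place to pinch it, closing along the tag's y
- isolator: fixed grey isolator box with a red switch on its front, 100 x 100 mm, steel top face 50 mm above the bench; origin at the bench under the centre, front to its -x
- post_tip (a point): tip of the upright steel lockout post at the middle of the isolator's top: 12 mm diameter with a tapered end, tip 92 mm above the bench and 42 mm above the top face of the box
- saw: fixed bench trimming saw, grey base 180 (x) x 150 (y) mm with an aluminium table 65 mm high, motor on its -y side; origin at the bench under the centre, front (handle end) to its -x
- guard_hinge (a point): middle of the guard's hinge axis, which lies along the saw's y: 50 mm behind the saw's origin (along its +x), 68 mm above the bench; axes as the saw's
- guard_grip (a point): centre of the guard's black handle, a round bar 24 mm in diameter and 30 mm long along the saw's y, with both flat ends free to be pinched from above (30 mm grip). Guard shut, it lies 172 mm in front of (saw's -x) and 52 mm above the hinge axis, 120 mm above the bench; it turns about the hinge with the guard, the front rising. The yellow and clear hood (132 mm long, 96 mm wide) starts 28 mm behind the middle of the bar
- guard (a joint): angle of the guard about its hinge in rad: 0 shut, growing as the front rises, 50 degrees = 0.873, stop at 1.45. A spring and the guard's weight pull it shut with about 2.5 to 4.5 N at the handle at every angle of use; it moves freely and stays nowhere by itself. A scale disc at the hinge on the saw's +y side has black marks at 0, 25 and 75 degrees and a red one at 50
- key_set: bystander: green folding hex key set 28 x 92 x 18 mm towards the back; origin at its underside
- sander: bystander: sanding block 66 x 112 x 30 mm towards the back; origin at its underside
- black_tape: bystander: roll of black tape 53 mm across, 19 mm high, behind the isolator; origin at its underside
Mind the look-alikes: they are no part of the job. Of the things that look like the tag, the smallest one is meant.

How it is judged:
By the outcome, as a careful person would: the job done as asked, in the order asked, and still so for the second after the job is handed in, while the arm keeps its last pose, push and grip.
It also fails if it takes over 54 s, if anything falls off the work surface, if the arm or the gripper's body presses on something with over 40 N, if the wrist force passes 120 N, or if a joint passes its speed limit or range.

### The arm

A 6-joint arm with a two-finger parallel gripper is mounted at the origin on a cart in front of the work surface, level with it; the furniture and walls round the work are solid. World frame = base frame: x ahead of the robot, y to its left, z up, the work surface at z = 0. Lengths are in m, angles in degrees, forces in N, time in s.
With the tool pointing down it reaches from about 0.3 to 0.75 m from the base axis. Payload 8.5 kg.
Tool frame: the origin (TCP) lies at the very end of the fingers, on their centre line; the grasp point (between the pads) lies 19 mm behind it; z points along the fingers, y is the line along which they close (so a half turn about z gives the same grasp; the last joint's range is limited). The gripper opens to 85 mm and grips with 20 to 120 N. Pads are 22 mm wide; open, the fingers measure 114 mm over their backs; the gripper's body (76 mm by 85 mm) begins 54 mm behind the grasp point. The pads swing forward as they close: fully open they stand 13 mm farther back than shut.
Start: joints at [-84.185, 21.807, 74.336, -0, 83.858, -12.336], TCP at [0.171, -0.523, 0.231] pointing down, gripper open.
Joint ranges: [-178.18, 178.18], [-50.72, 133.34], [12.68, 142.11], [-81.47, 261.47], [9.98, 163.14], [-165.26, 165.26]. Speed limits (degrees/s): [136.94, 136.94, 180, 180, 180, 180].

### API

Orientations are given as a 3x3 rotation matrix whose columns are the frame's x, y, z axes.
In Python, from rig import env, optics, spotter gives the robot as it stands.
- The arm moves only by the shell command python3 -m crank 'ROWS' [FORCE]. ROWS is JSON, one flat list of numbers, 5 for each row, row after row: the finger opening in cm, from 0 to 8.54, then the shift along the tool's x, y, z in cm, then the turn about the tool's z in rad. A call has exactly 8 rows; each row shifts and turns the commanded pose from where the row before left it, along the tool's axes as they then stand; what a row does not reach is not made up. A row lasts 1/12 s, in which the tool goes at most 41.7 mm and 7.16 degrees, less where a joint would pass 70% of its speed; a pose out of reach is approached as far as the arm can. A call is refused whole if a number of a shift passes 4.17 or a number of a turn 0.125, either way. A call with a gripper value outside its range is refused whole. The fingers move at their own pace and stop on an object; FORCE is the grip in N (left out, the last holds). Time passes only in rows, so rows that do not move let the fingers close, or fill a call up. It gives the time, the measured TCP pose, the force, the opening and the grip force at its end, in the units of the state.
- env.observe(): the state, without advancing time (a new reading comes with each control period).
- optics.get_image(name): name is "scene" or "top" or "wrist"; returns a dict with "color" (480x640x3 uint8, red, green, blue), "intrinsics" (3x3 intrinsics, pixels), "distortion" ([k1, k2, p1, p2, k3] as OpenCV has them; the pictures are not rectified), "pose" (4x4, takes a point from camera to world coordinates). Camera axes: x right, y up, looking along -z (the intrinsics and any distortion apply to the point x, -y, -z); pixel columns grow to the right and rows downward; lengths in m; the calibration is good to about 2 mm. A picture is of the moment at which its call begins. There is no depth.
- env.close_job(): hands the job in; it is judged then, once.
Trained networks look in a picture, given as the dict that the camera call returned (one of the last four; its "shot" number tells which), for a name from the list of things; names that differ only in an ending like _2 or _b are one class to them, and where a whole thing is asked for, a point or a joint stands for the part that bears it (a point fixed in the world has none). Each returns a list of dicts, best first, with "score" (0 to 1); they miss things now and then, are a little off and sometimes report something else, mostly with a low value. They report only what shows in the picture. A call takes as long as a camera call. They do not tell look-alikes from the thing itself.
- spotter.look_for(picture, query): "at" ([column, row] as shares, 0 to 1, of the picture: columns of its width, rows of its height, amid what is visible of it).
The state is a dict: "time_s": time; "q": joint angles; "qvel": joint speeds; "joint_efforts": joint torques, N m; "position": TCP position; "tool_rot": TCP orientation; "ft_force": force on the tool from outside, world axes, zero at the start; "wrist_torque": the same for the moment, N m; "grip_width": finger opening in m; "gripper_force": force on a finger pad.
Only numpy, scipy, OpenCV 4.12 (cv2) and the standard library are available. Lean on these libraries where they do the work, as an engineer would, in place of code of your own. Each camera call takes 0.05 s, during which the arm holds its last target. There are 200 camera calls.

## Working session

There is one attempt and no reset: what is moved stays moved. The work goes in short steps, Python scripts to look and compute and a shell command to move; the robot and the scene stay as the last step left them, time stands still between calls to the robot, and variables do not carry over. Pictures are saved under pics/ and viewed, at most 10 in all, crops included, and the job is handed in when it is done.

```bash
ls; mkdir -p pics; cat > h.py <<'E'
import numpy as np,cv2
from rig import env,optics,spotter
def ray(p,uv):
    n=cv2.undistortPoints(np.array([[uv]],float),np.array(p["intrinsics"]),np.array(p["distortion"]))[0,0]
    T=np.array(p["pose"]);d=T[:3,:3]@np.array([n[0],-n[1],-1.]);return T[:3,3],d
def onz(p,uv,z):
    o,d=ray(p,uv);return o+d*(z-o[2])/d[2]
def pix(p,X):
    T=np.array(p["pose"]);c=T[:3,:3].T@(np.array(X)-T[:3,3]);c=c*[1,-1,-1]
    return cv2.projectPoints(c[None],np.zeros(3),np.zeros(3),np.array(p["intrinsics"]),np.array(p["distortion"]))[0][0,0]
def tri(a,ua,b,ub):
    A=[];B=[]
    for p,u in((a,ua),(b,ub)):
        o,d=ray(p,u);d/=np.linalg.norm(d);M=np.eye(3)-np.outer(d,d);A.append(M);B.append(M@o)
    return np.linalg.lstsq(np.vstack(A),np.hstack(B),rcond=None)[0]
def save(p,f,box=None,s=1):
    im=p["color"][:,:,::-1]
    if box: im=im[box[1]:box[3],box[0]:box[2]]
    cv2.imwrite(f,cv2.resize(im,None,fx=s,fy=s,interpolation=cv2.INTER_CUBIC))
E
python3 - <<'E'
from h import *
s=env.observe();print(s["time_s"],s["position"],np.round(s["tool_rot"],3).tolist())
for n in("top","scene"):
    p=optics.get_image(n);save(p,f"pics/{n}0.png")
    print(n,np.round(p["pose"],3).tolist())
    for q in("tag","tag_eye","tag_grip","isolator","post_tip","saw","guard_hinge","guard_grip","black_tape","key_set","sander"):
        print(q,[(round(r["score"],2),np.round(np.array(r["at"])*[640,480]).tolist()) for r in spotter.look_for(p,q)][:4])
E
```

```text
pics
0.0 [ 0.17131063 -0.52231328  0.2307296 ] [[0.95, 0.312, -0.0], [0.312, -0.95, 0.001], [0.0, -0.001, -1.0]]
top [[-0.004, 0.983, -0.182, 0.326], [-1.0, -0.001, 0.019, 0.002], [0.018, 0.182, 0.983, 1.224], [0.0, 0.0, 0.0, 1.0]]
tag [(0.94, [348.0, 329.0]), (0.93, [295.0, 287.0]), (0.82, [456.0, 322.0])]
tag_eye [(0.83, [348.0, 334.0]), (0.72, [294.0, 288.0]), (0.6, [455.0, 324.0])]
tag_grip [(0.64, [351.0, 330.0]), (0.57, [291.0, 283.0])]
isolator [(0.55, [195.0, 289.0]), (0.17, [295.0, 288.0])]
post_tip [(0.8, [197.0, 292.0])]
saw [(0.91, [412.0, 244.0])]
guard_hinge [(0.67, [411.0, 247.0])]
guard_grip [(0.87, [411.0, 252.0])]
black_tape []
key_set [(0.92, [322.0, 184.0])]
sander [(0.67, [249.0, 168.0]), (0.33, [295.0, 290.0])]
scene [[0.98, -0.157, 0.122, 0.723], [0.199, 0.74, -0.643, -0.917], [0.01, 0.654, 0.756, 1.13], [0.0, 0.0, 0.0, 1.0]]
tag [(0.95, [189.0, 363.0]), (0.71, [215.0, 273.0]), (0.64, [276.0, 238.0])]
tag_eye [(0.97, [214.0, 273.0]), (0.84, [186.0, 365.0]), (0.76, [271.0, 239.0])]
tag_grip [(0.92, [190.0, 366.0]), (0.74, [273.0, 238.0]), (0.73, [214.0, 269.0])]
isolator [(0.98, [293.0, 171.0])]
post_tip [(0.69, [293.0, 173.0])]
saw [(0.81, [285.0, 328.0])]
guard_hinge [(0.78, [280.0, 325.0]), (0.16, [396.0, 224.0])]
guard_grip [(0.87, [274.0, 310.0])]
black_tape [(0.66, [379.0, 174.0]), (0.35, [292.0, 171.0])]
key_set [(0.63, [374.0, 277.0])]
sander [(0.75, [294.0, 171.0]), (0.61, [399.0, 222.0])]
```

View pics/top0.png

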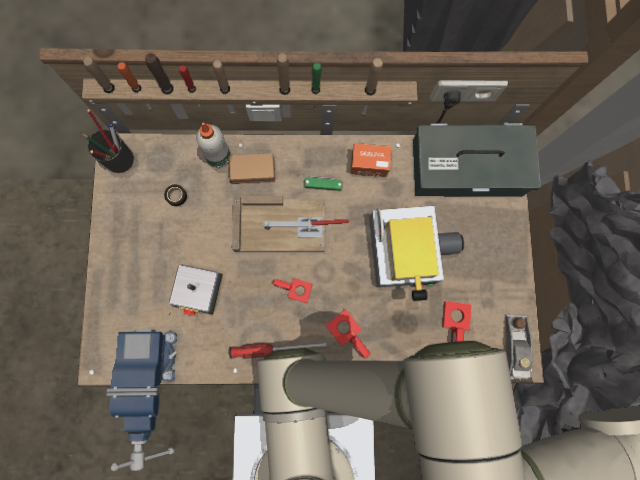

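View pics/scene0.png

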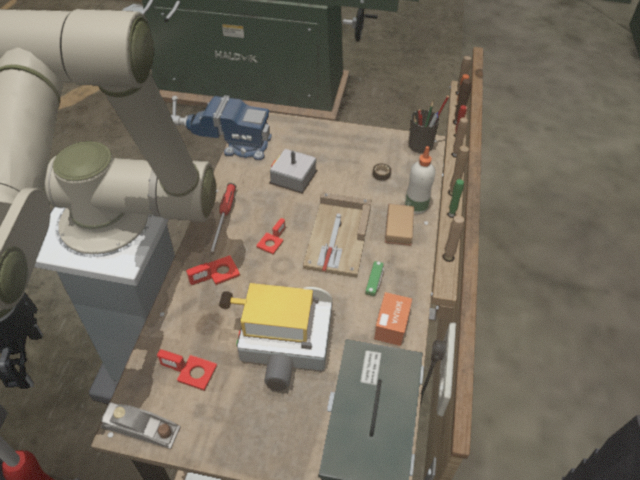

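The top view shows three red tags: (295,290), (345,330) and (457,320). The one at (295,290) looks smallest. The post is at about (192,287) and the saw handle at about (419,295).

```bash
python3 - <<'E'
from h import *
p=optics.get_image("top");q=optics.get_image("scene")
save(p,"pics/top1.png",(170,240,490,370),2.5)
hsv=cv2.cvtColor(p["color"],cv2.COLOR_RGB2HSV)
m=(((hsv[...,0]<8)|(hsv[...,0]>172))&(hsv[...,1]>140)&(hsv[...,2]>90)).astype(np.uint8)
n,l,st,c=cv2.connectedComponentsWithStats(m)
for i in range(1,n):
    if st[i,4]>100 and 260<c[i,1]<375:
        pts=np.argwhere(l==i)[:,::-1]
        w=np.array([onz(p,u.astype(float),.008)[:2] for u in pts])
        r=cv2.minAreaRect((w*1000).astype(np.float32))
        print(c[i].round(),st[i,4],np.round(r[0]),np.round(r[1]),round(r[2],1))
best=lambda pic,k:[np.array(r["at"])*[640,480] for r in spotter.look_for(pic,k)]
print("post tri",tri(p,(192,286),q,(293,153)), "net",onz(p,best(p,"post_tip")[0],.092),onz(q,best(q,"post_tip")[0],.092))
print("handle",tri(p,(419,295),q,(225,299)))
print("guard corners z~.12",[np.round(onz(p,u,.12),3).tolist() for u in((391,280),(440,276),(388,221),(436,217))])
print("base corners z.065",[np.round(onz(p,u,.065),3).tolist() for u in((382,285),(374,210),(436,207),(442,281))])
print("iso corners z.05",[np.round(onz(p,u,.05),3).tolist() for u in((180,265),(222,272),(211,313),(171,303))])
E
```

```text
[295. 289.] 418 [442.  30.] [91. 47.] 74.0
[457. 319.] 666 [ 361. -363.] [63. 90.] 82.5
[347. 332.] 717 [ 327. -111.] [117.  60.] 38.2
[251. 350.] 349 [297. 122.] [26. 94.] 3.4
post tri [0.43891476 0.24750249 0.09194564] net [0.43316117 0.23885975 0.092     ] [ 0.52601274 -0.2715456   0.092     ]
handle [ 0.41364519 -0.25132535  0.12333778]
guard corners z~.12 [[0.448, -0.192, 0.12], [0.457, -0.299, 0.12], [0.58, -0.189, 0.12], [0.59, -0.297, 0.12]]
base corners z.065 [[0.443, -0.18, 0.065], [0.62, -0.167, 0.065], [0.627, -0.313, 0.065], [0.452, -0.318, 0.065]]
iso corners z.05 [[0.492, 0.286, 0.05], [0.475, 0.189, 0.05], [0.381, 0.211, 0.05], [0.404, 0.303, 0.05]]
```

View pics/top1.png

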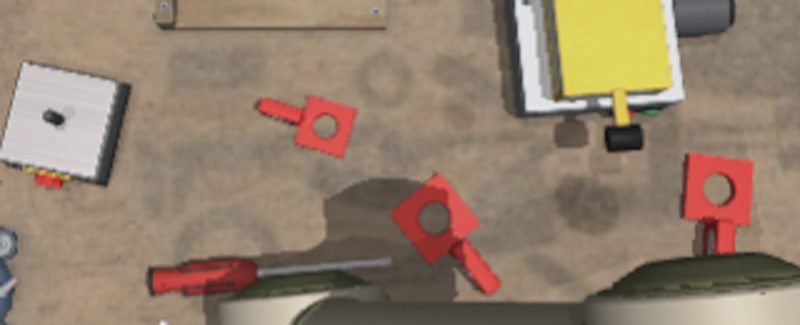

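Three candidates: (295,290) has a plate 47 mm wide, (347,332) 60 mm and (457,319) 63 mm. The 48 mm tag described is the smallest, at (295,290), and the enlarged crop confirms it. In the crop its eye is at (326,125) and its fin points to (262,105).

```bash
cat >> h.py <<'E'
def go(target,yawx=None):
    s=env.observe();R=np.array(s["tool_rot"]);d=R.T@(np.array(target)-s["position"])*100
    y=np.degrees(np.arctan2(R[1,0],R[0,0]));o="shift cm %s yaw %.1f"%(np.round(d,2).tolist(),y)
    if yawx is not None:o+=" turn rad %.3f (tool z down)"%(-np.radians((yawx-y+180)%360-180))
    print(o,"pos",np.round(s["position"],4).tolist(),"q6 %.0f"%s["q"][5])
E
python3 - <<'E'
from h import *
p=optics.get_image("top")
e=onz(p,(300.4,290),.008);f=onz(p,(170+262/2.5,240+105/2.5),.03);print(e,f)
a=np.radians(75);g=e[:2]+.044*np.array([np.cos(a),np.sin(a)]);print(g)
go([g[0],g[1],.2],75)
E
```

```text
[0.43668871 0.00709855 0.008     ] [0.45369225 0.06732751 0.03      ]
[0.44807675 0.04959928]
shift cm [44.12, -45.75, 3.13] yaw 18.1 turn rad -0.992 (tool z down) pos [0.1713, -0.5226, 0.2313] q6 -12
```

```bash
A='[8.5,2.76,-2.86,0.1,0, 8.5,2.76,-2.86,0.1,0, 8.5,2.76,-2.86,0.1,0, 8.5,2.76,-2.86,0.1,0, 8.5,2.76,-2.86,0.1,0, 8.5,2.76,-2.86,0.1,0, 8.5,2.76,-2.86,0.1,0, 8.5,2.76,-2.86,0.1,0]' ; true
python3 -m crank '[8.5,2.76,-2.86,0.1,0, 8.5,2.76,-2.86,0.1,0, 8.5,2.76,-2.86,0.1,0, 8.5,2.76,-2.86,0.1,0, 8.5,2.76,-2.86,0.1,0, 8.5,2.76,-2.86,0.1,0, 8.5,2.76,-2.86,0.1,0, 8.5,2.76,-2.86,0.1,0]'
python3 -m crank '[8.5,2.76,-2.86,0.2,0, 8.5,2.76,-2.86,0.2,0, 8.5,2.76,-2.86,0.2,0, 8.5,2.76,-2.86,0.2,0, 8.5,2.76,-2.86,0.2,0, 8.5,2.76,-2.86,0.2,0, 8.5,2.76,-2.86,0.2,0, 8.5,2.76,-2.86,0.2,0]'
python3 -m crank '[8.5,0,0,0,-0.124, 8.5,0,0,0,-0.124, 8.5,0,0,0,-0.124, 8.5,0,0,0,-0.124, 8.5,0,0,0,-0.124, 8.5,0,0,0,-0.124, 8.5,0,0,0,-0.124, 8.5,0,0,0,-0.124]'
python3 - <<'E'
from h import *
go([.448,.0496,.2],75)
w=optics.get_image("wrist");save(w,"pics/w0.png")
for q in("tag","tag_eye","tag_grip"):print(q,[(round(r["score"],2),np.round(np.array(r["at"])*[640,480]).tolist()) for r in spotter.look_for(w,q)][:3])
print(pix(w,[.4367,.0071,.008]),pix(w,[.448,.0496,.034]))
E
```

```text
time_s: 2.12
position: [0.3102, -0.2347, 0.2235]
tool_rot: [[0.95, 0.311, 0.0], [0.311, -0.95, -0.0], [0.0, 0.001, -1.0]]
ft_force: [1.5, -0.5, 0.6]
grip_width: 0.0849
gripper_force: 0.0
time_s: 2.78
position: [0.4489, 0.0519, 0.2074]
tool_rot: [[0.95, 0.312, 0.001], [0.312, -0.95, -0.0], [0.0, 0.0, -1.0]]
ft_force: [0.6, -0.6, -0.4]
grip_width: 0.0851
gripper_force: 0.0
time_s: 3.45
position: [0.4484, 0.0498, 0.2074]
tool_rot: [[0.253, 0.967, 0.0], [0.967, -0.253, -0.0], [0.0, 0.0, -1.0]]
ft_force: [-0.2, 0.8, -0.1]
grip_width: 0.0855
gripper_force: 0.0
shift cm [-0.03, -0.04, 0.74] yaw 75.3 turn rad 0.006 (tool z down) pos [0.4484, 0.0498, 0.2074] q6 6
tag [(0.62, [328.0, 232.0])]
tag_eye [(0.92, [254.0, 367.0]), (0.91, [328.0, 233.0])]
tag_grip [(0.97, [252.0, 370.0]), (0.8, [327.0, 234.0]), (0.71, [632.0, 42.0])]
[325.34616691 249.4891408 ] [325.20837135 211.06741243]
```

View pics/w0.png

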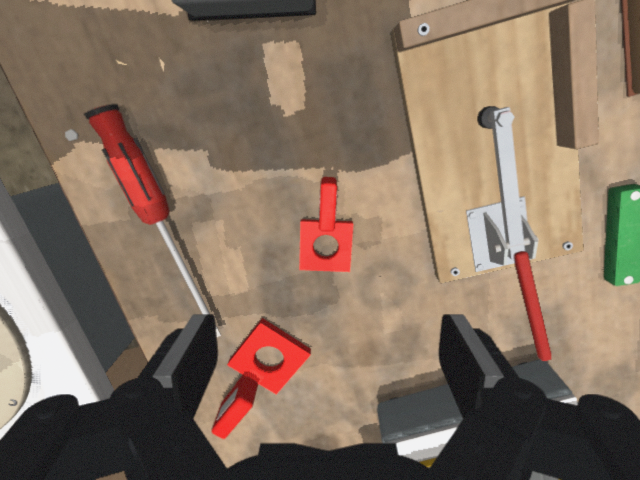

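The wrist view shows the small tag with its eye at (326,244) and its fin pointing up to (329,179). The larger look-alike is at (270,355), out of the way.

```bash
python3 - <<'E'
from h import *
w=optics.get_image("wrist")
c=w["color"].astype(int);hsv=cv2.cvtColor(w["color"],cv2.COLOR_RGB2HSV)
m=(((hsv[...,0]<8)|(hsv[...,0]>172))&(hsv[...,1]>140)).astype(np.uint8)
n,l,st,ce=cv2.connectedComponentsWithStats(m);k=l[240,306];M=(l==k).astype(np.uint8)
x,y,ww,hh,a=st[k];print(st[k])
# plate part: rows where wide
rows=[r for r in range(y,y+hh) if M[r].sum()>40];print(rows[0],rows[-1])
P=M.copy();P[:rows[0]-1]=0
pts=np.argwhere(P)[:,::-1].astype(float);W=np.array([onz(w,u,.008)[:2] for u in pts])
r=cv2.minAreaRect((W*1000).astype(np.float32));print(r)
ctr=np.array(r[0])/1000
F=M.copy();F[rows[0]-4:]=0
top=np.argwhere(F)[:,::-1].astype(float);T=np.array([onz(w,u,.034)[:2] for u in top]);print("fin at z.034 rect",cv2.minAreaRect((T*1000).astype(np.float32)),T.mean(0))
for q,z in((np.array([326,244.]),.008),): print("eye hand",onz(w,q,z))
E
```

```text
[ 300  177   54   95 2908]
221 270
((437.65948486328125, 10.625825881958008), (50.507808685302734, 48.22032928466797), 72.75190734863281)
fin at z.034 rect ((453.3340759277344, 60.640830993652344), (33.16276168823242, 13.674071311950684), 72.49323272705078) [0.45316766 0.06067954]
eye hand [0.43826939 0.01232733 0.008     ]
```

```bash
python3 - <<'E'
from h import *
go([.4515,.055,.006],72.6)
E
```

```text
shift cm [0.58, 0.16, 20.14] yaw 74.8 turn rad 0.038 (tool z down) pos [0.4484, 0.0498, 0.2074] q6 6
```

```bash

python3 -m crank '[5,0.3,0.1,2,0.02, 5,0.3,0.1,3,0.02, 5,0,0,3,0, 5,0,0,3,0, 5,0,0,3,0, 5,0,0,2,0, 5,0,0,1,0, 5,0,0,0,0]'
python3 - <<'E'
from h import *
go([.4515,.055,.006],72.6)
w=optics.get_image("wrist");save(w,"pics/w1.png")
E
```

```text
time_s: 4.37
position: [0.4509, 0.0551, 0.0355]
tool_rot: [[0.3, 0.954, -0.004], [0.954, -0.3, 0.001], [-0.001, -0.004, -1.0]]
ft_force: [0.1, -0.3, -0.5]
grip_width: 0.05
gripper_force: 0.0
shift cm [0.01, 0.07, 2.95] yaw 72.5 turn rad -0.001 (tool z down) pos [0.4509, 0.0551, 0.0355] q6 9
```

View pics/w1.png

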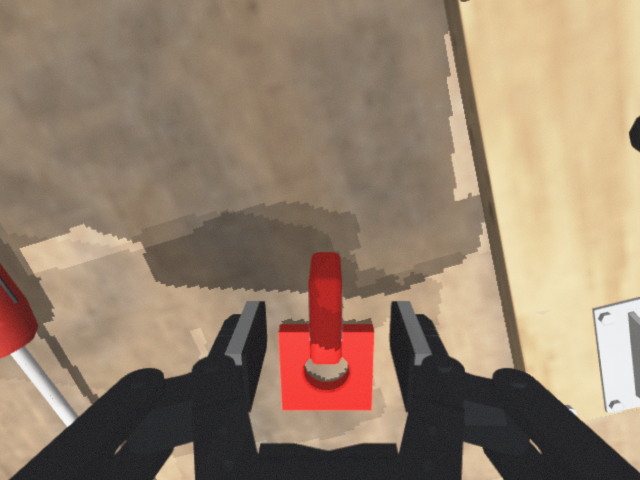

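The fin at (326,300) is centred between the pads at (250) and (405). I'll descend and pinch it.

```bash

python3 -m crank '[5,0,0.05,1.2,0, 5,0,0,1.2,0, 5,0,0,0.5,0, 5,0,0,0,0, 0.8,0,0,0,0, 0.8,0,0,0,0, 0.8,0,0,0,0, 0.8,0,0,0,0]' 50
python3 -m crank '[0.8,0,0,0,0, 0.8,0,0,0,0, 0.8,0,0,0,0, 0.8,0,0,0,0, 0.8,0,0,-1,0, 0.8,0,0,-2,0, 0.8,0,0,-3,0, 0.8,0,0,-3,0]' 50
python3 - <<'E'
from h import *
go([.438,.247,.13])
w=optics.get_image("wrist");save(w,"pics/w2.png")
E
```

```text
time_s: 5.08
position: [0.4528, 0.0548, 0.0091]
tool_rot: [[0.298, 0.955, 0.001], [0.955, -0.298, -0.0], [0.0, 0.001, -1.0]]
ft_force: [0.1, 0.7, 7.3]
grip_width: 0.0133
gripper_force: 49.0
time_s: 5.75
position: [0.4519, 0.0549, 0.0994]
tool_rot: [[0.298, 0.955, -0.001], [0.955, -0.298, 0.0], [-0.0, -0.001, -1.0]]
ft_force: [0.2, -0.0, -1.1]
grip_width: 0.013
gripper_force: 48.8
shift cm [17.92, -7.05, -3.05] yaw 72.7 pos [0.4519, 0.0549, 0.0994] q6 9
```

View pics/w2.png

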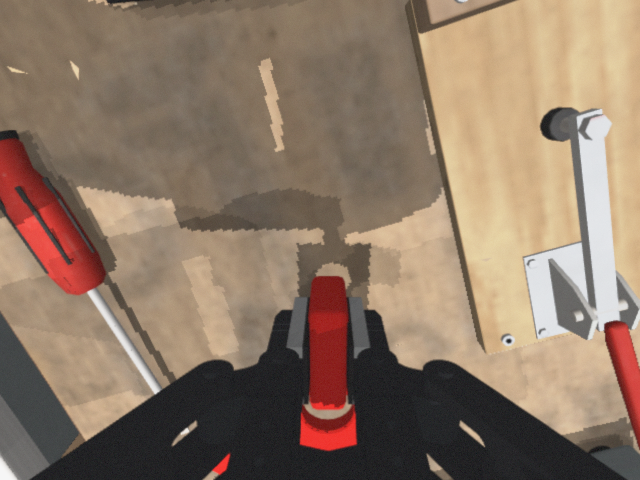

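```bash

python3 -m crank '[0.8,3.1,-1,-1.2,0, 0.8,3.1,-1,-1.2,0, 0.8,3.1,-1,-1.2,0, 0.8,3.1,-1,0,0, 0.8,3.1,-1,0,0, 0.8,3.1,-1,0,0, 0.8,3,-1,0,0, 0.8,0.9,0,0,0]' 50
python3 -m crank '[0.8,0,0,0,0, 0.8,0,0,0,0, 0.8,0,0,0,0, 0.8,0,0,0,0, 0.8,0,0,0,0, 0.8,0,0,0,0, 0.8,0,0,0,0, 0.8,0,0,0,0]' 50
python3 - <<'E'
from h import *
go([.4516,.2905,.135],72.7)
ims={}
for n in("wrist","top","scene"):ims[n]=optics.get_image(n)
s=env.observe();R=np.array(s["tool_rot"]);e=s["position"]-.0455*R[:,0]+[0,0,.0]
print("eye est",e,{n:np.round(pix(ims[n],e)).tolist() for n in ims},"post tip",{n:np.round(pix(ims[n],[.438,.247,.092])).tolist() for n in ims})
def crop(n,x,y,w,s): return cv2.resize(ims[n]["color"][y:y+w*3//4,x:x+w,::-1],(400,300),interpolation=cv2.INTER_CUBIC)
t=pix(ims["top"],e);q=pix(ims["scene"],e)
a=crop("top",int(t[0])-50,int(t[1])-37,100,4);b=crop("scene",int(q[0])-50,int(q[1])-37,100,4)
c=crop("wrist",228,330,200,2)
cv2.imwrite("pics/c3.png",np.vstack([np.hstack([a,b]),np.hstack([c,c*0])]))
E
```

```text
time_s: 6.47
position: [0.4516, 0.2941, 0.1344]
tool_rot: [[0.294, 0.956, 0.0], [0.956, -0.294, 0.001], [0.001, -0.0, -1.0]]
ft_force: [-0.8, -1.2, -0.8]
grip_width: 0.0134
gripper_force: 48.9
time_s: 7.13
position: [0.4526, 0.2902, 0.1344]
tool_rot: [[0.298, 0.955, 0.0], [0.955, -0.298, -0.0], [-0.0, 0.0, -1.0]]
ft_force: [0.2, 0.3, -0.5]
grip_width: 0.0129
gripper_force: 48.9
shift cm [-0.0, -0.1, -0.06] yaw 72.7 turn rad -0.001 (tool z down) pos [0.4526, 0.2902, 0.1344] q6 37
eye est [0.43896546 0.24702595 0.13433184] {'wrist': [324.0, 408.0], 'top': [188.0, 284.0], 'scene': [293.0, 140.0]} post tip {'wrist': [323.0, 352.0], 'top': [192.0, 286.0], 'scene': [293.0, 153.0]}
```

View pics/c3.png

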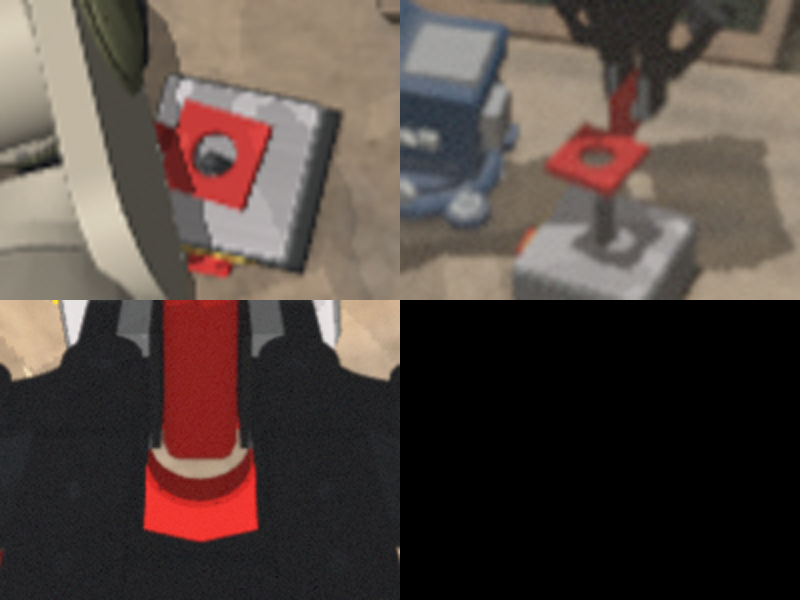

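```bash
python3 - <<'E'
from h import *
p=optics.get_image("top");q=optics.get_image("scene");w=optics.get_image("wrist")
a=(188-50+53.7,284-37+38.7);b=(293-50+49.5,140-37+38.8)
c=tri(p,a,q,b);print("eye tri",c, pix(p,c)-a,pix(q,c)-b)
for z in(.12,.125,.13,.134):print(z,onz(p,a,z),onz(q,b,z))
# post through eye: top view dark post blob lower-left
print("post tri lo",tri(p,(188.4,286),q,(293,153)))
# red-mask eye hole precise in top
im=p["color"];hs=cv2.cvtColor(im,cv2.COLOR_RGB2HSV)
m=(((hs[...,0]<8)|(hs[...,0]>172))&(hs[...,1]>110)).astype(np.uint8)*255
for pic,box,nm in((p,(165,262,225,312),"top"),(q,(270,125,320,160),"scene")):
    hs=cv2.cvtColor(pic["color"],cv2.COLOR_RGB2HSV);m=(((hs[...,0]<10)|(hs[...,0]>170))&(hs[...,1]>110)).astype(np.uint8)
    m=m[box[1]:box[3],box[0]:box[2]];cs,h=cv2.findContours(m,cv2.RETR_CCOMP,cv2.CHAIN_APPROX_NONE)
    for i,k in enumerate(cs):
        if cv2.contourArea(k)>15:
            M=cv2.moments(k);print(nm,"hole" if h[0][i][3]>=0 else "outer",cv2.contourArea(k),M["m10"]/M["m00"]+box[0],M["m01"]/M["m00"]+box[1])
E
```

```text
eye tri [0.43762539 0.23994967 0.13450784] [-0.47024904 -1.16793814] [-1.03388328  0.26004167]
0.12 [0.43657116 0.24200285 0.12      ] [0.43582266 0.2583737  0.12      ]
0.125 [0.43607163 0.2409167  0.125     ] [0.43724556 0.2525534  0.125     ]
0.13 [0.4355721  0.23983055 0.13      ] [0.43866846 0.24673311 0.13      ]
0.134 [0.43517247 0.23896163 0.134     ] [0.43980678 0.24207688 0.134     ]
post tri lo [0.43825509 0.25640839 0.08478067]
top outer 483.5 189.7693898655636 283.9686315063771
top hole 97.5 190.32478632478632 284.2735042735043
scene outer 294.5 291.86078098471984 140.4516129032258
scene hole 28.0 290.6547619047619 142.08333333333334
```

```bash
python3 - <<'E'
from h import *
p=optics.get_image("top");q=optics.get_image("scene")
t=cv2.imread("pics/top0.png");s=cv2.imread("pics/scene0.png")
g=cv2.cvtColor(t,cv2.COLOR_BGR2GRAY);print(g[278:296,180:206])
g2=cv2.cvtColor(s,cv2.COLOR_BGR2GRAY);print(g2[148:172,284:303])
hs=cv2.cvtColor(t,cv2.COLOR_BGR2HSV);m=((hs[...,1]<40)&(hs[...,2]>120)).astype(np.uint8)[255:325,160:235]
n,l,st,c=cv2.connectedComponentsWithStats(m);k=1+np.argmax(st[1:,4])
pts=np.argwhere(l==k)[:,::-1].astype(np.float32)+[160,255]
W=np.array([onz(p,u,.05)[:2]*1000 for u in pts.astype(float)],np.float32);print(st[k],cv2.minAreaRect(W),W.mean(0))
E
```

```text
[[201 201 202 202 202 203 202 204 203 203 201 200 200 199 198 198 198 199
  200 201 201 201 201 202 203 204]
 [199 199 198 200 200 201 202 201 202 202 203 204 204 204 203 202 202 202
  201 200 200 200 201 201 202 202]
 [197 197 198 198 198 199 199 199 199 201 201 201 202 202 203 204 205 205
  206 205 204 203 203 202 201 200]
 [196 196 196 196 197 197 198 198 198 199 199 198 199 201 201 200 202 202
  204 204 205 206 206 206 205 205]
 [198 199 197 197 198 197 197 197 197 197 197 198 198 199 199 199 191 190
  190 199 201 202 203 204 204 206]
 [196 196 196 197 198 198 198 198 197 157 170 194 197 197 198 190 183 183
  183 188 197 199 200 202 201 202]
 [199 198 198 198 197 197 196 176 143  97 104 127 150 193 189 184 183 182
  183 183 197 199 199 199 200 200]
 [200 199 199 201 200 200 199 134  98  93  77  52  78 125 140 179 184 183
  184 184 197 199 199 200 200 199]
 [198 197 198 199 201 200 201 110 102 105  80  56  43  42  73 129 176 183
  184 194 200 201 200 200 201 201]
 [202 201 200 200 200 198 198 122  82  80  65  52  46  43  42  93 158 182
  193 199 199 200 200 201 202 202]
 [203 203 
[... 2255 characters left out ...]
92 193 190 186 176 167 167 174 175 182 185 191 192 188 187
  191]
 [190 192 192 193 193 188 189 188 183 181 180 178 182 190 193 190 189 188
  190]
 [193 192 193 192 189 190 191 189 189 186 183 185 184 190 190 189 191 191
  189]
 [193 192 193 193 190 190 190 188 188 188 188 188 190 192 191 190 189 189
  190]
 [193 192 192 190 190 190 188 189 190 188 188 189 192 191 191 191 189 190
  191]
 [193 191 192 190 190 190 191 188 190 190 188 191 191 190 191 192 190 191
  190]
 [194 192 190 191 190 188 188 188 189 187 190 194 192 190 190 190 192 190
  188]]
[   9    9   49   48 1576] ((439.5260314941406, 254.388427734375), (92.53675842285156, 94.03750610351562), 78.33871459960938) [438.86224 254.16045]
```

```bash
python3 - <<'E'
from h import *
p=optics.get_image("top");q=optics.get_image("scene")
print("top: tip",onz(p,(188.8,286.1),.091),"base",onz(p,(192.3,287.4),.05))
print("scene: tip",onz(q,(292.5,150.8),.091),"base",onz(q,(292.7,162.8),.05))
for z in(.126,.13,.134):print(z,"eye top",onz(p,(190.8,284.8),z),"scene",onz(q,(291.2,142),z))
E
```

```text
top: tip [0.43860134 0.25466138 0.091     ] base [0.43964233 0.25568071 0.05      ]
scene: tip [0.43564961 0.25687574 0.091     ] base [0.43561813 0.25617835 0.05      ]
0.126 eye top [0.4379199  0.24270197 0.126     ] scene [0.4344684  0.24992924 0.126     ]
0.13 eye top [0.43751317 0.24182575 0.13      ] scene [0.43561891 0.24527882 0.13      ]
0.134 eye top [0.43710645 0.24094954 0.134     ] scene [0.43676943 0.24062841 0.134     ]
```

```bash

python3 -m crank '[0.8,0.6,-0.2,0,0, 0.8,0.5,-0.15,0.5,0, 0.8,0,0,0.8,0, 0.8,0,0,0.7,0, 0.8,0,0,0,0, 0.8,0,0,0,0, 0.8,0,0,0,0, 0.8,0,0,0,0]' 50
python3 - <<'E'
from h import *
go([.4526,.2902,.1344],72.7)
ims={n:optics.get_image(n) for n in("top","scene")}
def crop(n,x,y): return cv2.resize(ims[n]["color"][y:y+60,x:x+50,::-1],(400,480),interpolation=cv2.INTER_CUBIC)
cv2.imwrite("pics/c4.png",np.hstack([crop("top",165,256),crop("scene",268,120)]))
E
```

```text
time_s: 8.3
position: [0.4526, 0.302, 0.1145]
tool_rot: [[0.298, 0.955, 0.0], [0.955, -0.298, 0.0], [0.0, 0.0, -1.0]]
ft_force: [0.1, -0.8, -0.3]
grip_width: 0.013
gripper_force: 48.9
shift cm [-1.13, 0.35, -1.99] yaw 72.7 turn rad -0.000 (tool z down) pos [0.4526, 0.302, 0.1145] q6 39
```

View pics/c4.png

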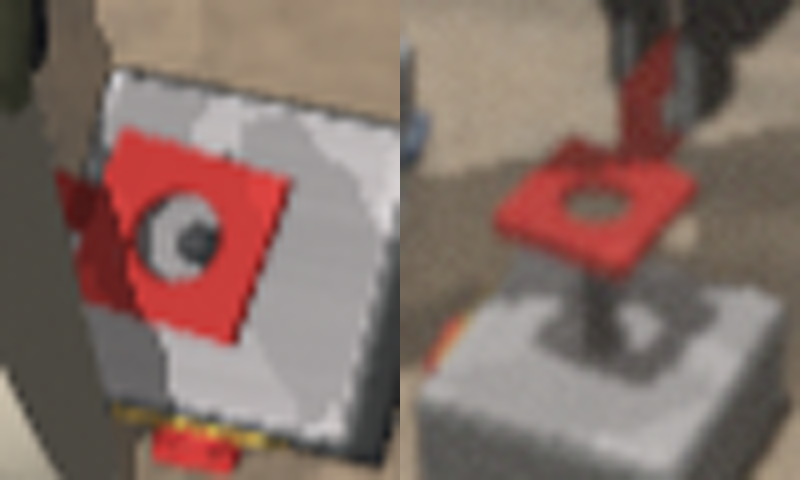

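```bash
python3 - <<'E'
from h import *
p=optics.get_image("top");q=optics.get_image("scene")
for z in(.106,.110,.114):print(z,"eye top",onz(p,(187.2,285.5),z),"scene",onz(q,(268+596/8-50,120+204/8),z))
print("tip",onz(p,(189,285.9),.091))
E
```

```text
0.106 eye top [0.43844373 0.25485394 0.106     ] scene [0.4351426  0.26025476 0.106     ]
0.11 eye top [0.43804241 0.25394992 0.11      ] scene [0.43626801 0.25565484 0.11      ]
0.114 eye top [0.43764109 0.2530459  0.114     ] scene [0.43739343 0.25105491 0.114     ]
tip [0.43904463 0.25423879 0.091     ]
```

Left crop: the eye at (178,236) is over the post tip at (195,239), aligned within 2 mm after parallax. The scene crop agrees, with the eye at (596,204) above the post at (600,310). Lowering.

```bash

python3 -m crank '[0.8,0,0,0.7,0, 0.8,0,0,0.7,0, 0.8,0,0,0.7,0, 0.8,0,0,0.7,0, 0.8,0,0,0.7,0, 0.8,0,0,0.7,0, 0.8,0,0,0.5,0, 0.8,0,0,0,0]' 50
python3 -m crank '[0.8,0,0,0.3,0, 0.8,0,0,0.2,0, 0.8,0,0,0.1,0, 0.8,0,0,0.1,0, 0.8,0,0,0.1,0, 0.8,0,0,0,0, 0.8,0,0,0,0, 0.8,0,0,0,0]' 50
```

```text
time_s: 9.17
position: [0.452, 0.3019, 0.0661]
tool_rot: [[0.297, 0.955, -0.002], [0.955, -0.297, -0.001], [-0.001, -0.002, -1.0]]
ft_force: [-0.7, 0.6, 0.3]
grip_width: 0.0135
gripper_force: 48.9
time_s: 9.83
position: [0.4525, 0.3021, 0.0594]
tool_rot: [[0.297, 0.955, 0.0], [0.955, -0.297, 0.0], [0.0, 0.0, -1.0]]
ft_force: [-0.5, -0.5, -0.4]
grip_width: 0.013
gripper_force: 48.9
```

```bash

python3 -m crank '[0.8,0,0,0.1,0, 0.8,0,0,0.1,0, 0.8,0,0,0.05,0, 0.8,0,0,0,0, 0.8,0,0,0,0, 0.8,0,0,0,0, 0.8,0,0,0,0, 0.8,0,0,0,0]' 50
```

```text
time_s: 10.5
position: [0.4527, 0.3022, 0.059]
tool_rot: [[0.297, 0.955, 0.002], [0.955, -0.297, 0.001], [0.001, 0.002, -1.0]]
ft_force: [-5.3, -3.5, 20.5]
grip_width: 0.013
gripper_force: 51.9
```

Contact at the right height (20 N). Relaxing, letting go and lifting.

```bash

python3 -m crank '[0.8,0,0,-0.2,0, 0.8,0,0,0,0, 4.5,0,0,0,0, 4.5,0,0,0,0, 4.5,0,0,0,0, 4.5,0,0,0,0, 4.5,0,0,0,0, 4.5,0,0,0,0]' 50
python3 -m crank '[4.5,0,0,-1,0, 4.5,0,0,-2,0, 4.5,0,0,-3,0, 4.5,0,0,-4,0, 4.5,0,0,-4,0, 4.5,0,0,-1,0, 4.5,0,0,0,0, 4.5,0,0,0,0]' 50
python3 - <<'E'
from h import *
go([.4136,-.2513,.27])
ims={n:optics.get_image(n) for n in("top","scene")}
def crop(n,x,y): return cv2.resize(ims[n]["color"][y:y+60,x:x+50,::-1],(400,480),interpolation=cv2.INTER_CUBIC)
cv2.imwrite("pics/c5.png",np.hstack([crop("top",165,256),crop("scene",268,130)]))
t=cv2.cvtColor(cv2.imread("pics/top0.png"),cv2.COLOR_BGR2RGB)
hs=cv2.cvtColor(t,cv2.COLOR_RGB2HSV)
m=(hs[...,2]<60).astype(np.uint8)[285:303,405:432];n,l,st,c=cv2.connectedComponentsWithStats(m);k=1+np.argmax(st[1:,4]);u=c[k]+[405,285];print("top bar",u,st[k])
s=cv2.imread("pics/scene0.png");hs=cv2.cvtColor(s,cv2.COLOR_BGR2HSV);m=(hs[...,2]<60).astype(np.uint8)[285:315,212:240];n,l,st,c=cv2.connectedComponentsWithStats(m);k=1+np.argmax(st[1:,4]);v=c[k]+[212,285];print("scene bar",v,st[k])
print(tri(ims["top"],u,ims["scene"],v),onz(ims["top"],u,.122),onz(ims["scene"],v,.122))
hs=cv2.cvtColor(t,cv2.COLOR_RGB2HSV);m=((abs(hs[...,0].astype(int)-27)<7)&(hs[...,1]>150)).astype(np.uint8)[200:300,370:450]
m=cv2.morphologyEx(m,cv2.MORPH_OPEN,np.ones((15,15)));pts=np.argwhere(m)[:,::-1]+[370,200]
W=np.array([onz(ims["top"],x.astype(float),.13)[:2]*1000 for x in pts],np.float32);print("hood",cv2.minAreaRect(W))
E
```

```text
time_s: 11.17
position: [0.4524, 0.302, 0.0587]
tool_rot: [[0.297, 0.955, -0.0], [0.955, -0.297, -0.0], [-0.0, -0.0, -1.0]]
ft_force: [-0.2, -0.9, -0.6]
grip_width: 0.0454
gripper_force: 0.0
time_s: 11.83
position: [0.4523, 0.302, 0.2094]
tool_rot: [[0.297, 0.955, 0.001], [0.955, -0.297, 0.0], [0.001, 0.001, -1.0]]
ft_force: [0.1, -1.0, -0.1]
grip_width: 0.045
gripper_force: 0.0
shift cm [-53.97, 12.77, -6.09] yaw 72.7 pos [0.4523, 0.302, 0.2094] q6 39
top bar [418.94927536 294.97101449] [  7   5  15  11 138]Traceback (most recent call last):
  File "<stdin>", line 9, in <module>
    return _wrapfunc(a, 'argmax', axis=axis, out=out, **kwds)
    return bound(*args, **kwds)
ValueError: attempt to get argmax of an empty sequence
```

View pics/c5.png

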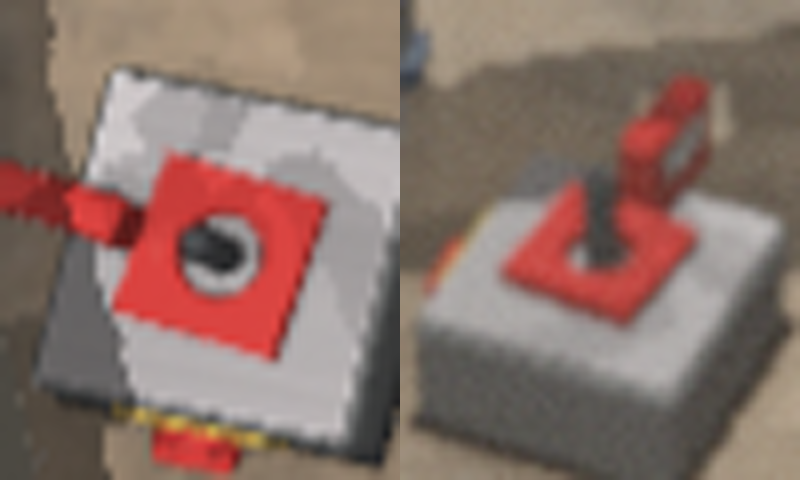

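Eye over the post at (215,250) in the crop and the plate flat on the box: the tag is on. Now to the handle.

```bash

python3 -m crank '[4.5,-3.4,0.8,-0.5,0, 4.5,-3.4,0.8,-0.5,0, 4.5,-3.4,0.8,-0.5,0, 4.5,-3.4,0.8,-0.5,0, 4.5,-3.4,0.8,-0.5,0, 4.5,-3.4,0.8,-0.5,0, 4.5,-3.4,0.8,-0.5,0, 4.5,-3.4,0.8,-0.5,0]' 50
python3 -m crank '[5.5,-3.4,0.8,-0.2,0, 5.5,-3.4,0.8,-0.2,0, 5.5,-3.4,0.8,-0.2,0, 5.5,-3.4,0.8,-0.2,0, 5.5,-3.4,0.8,-0.2,0, 5.5,-3.4,0.8,-0.2,0, 5.5,-3.4,0.8,-0.2,0, 5.5,0,0,0,0.12]' 50
python3 -m crank '[5.5,0,0,0,0.12, 5.5,0,0,0,0.12, 5.5,0,0,0,0.12, 5.5,0,0,0,0.12, 5.5,0,0,0,0.12, 5.5,0,0,0,0.12, 5.5,0,0,0,0.12, 5.5,0,0,0,0.12]' 50
python3 - <<'E'
from h import *
ims={n:optics.get_image(n) for n in("top","scene","wrist")}
u=np.array([418.95,294.97])
s=cv2.imread("pics/scene0.png");g=s.max(2);m=(g<85).astype(np.uint8)[285:315,212:240];n,l,st,c=cv2.connectedComponentsWithStats(m)
v=None
if n>1:
    k=1+np.argmax(st[1:,4]);v=c[k]+[212,285];print("scene bar",v,st[k]);print(tri(ims["top"],u,ims["scene"],v),onz(ims["scene"],v,.122))
print(onz(ims["top"],u,.124))
hs=cv2.cvtColor(cv2.imread("pics/top0.png"),cv2.COLOR_BGR2HSV);m=((abs(hs[...,0].astype(int)-27)<7)&(hs[...,1]>150)).astype(np.uint8)[200:300,370:450]
m=cv2.morphologyEx(m,cv2.MORPH_OPEN,np.ones((15,15)));pts=np.argwhere(m)[:,::-1]+[370,200]
W=np.array([onz(ims["top"],x.astype(float),.13)[:2]*1000 for x in pts],np.float32);print("hood",cv2.minAreaRect(W))
go([.4136,-.2513,.2],3.2)
w=ims["wrist"];save(w,"pics/w6.png");print(pix(w,[.4136,-.2513,.132]))
print([(round(r["score"],2),np.round(np.array(r["at"])*[640,480]).tolist()) for r in spotter.look_for(w,"guard_grip")][:3])
E
```

```text
time_s: 12.6
position: [0.4317, 0.0219, 0.2479]
tool_rot: [[0.297, 0.955, -0.003], [0.955, -0.297, 0.001], [-0.0, -0.003, -1.0]]
ft_force: [0.5, 0.6, 0.9]
grip_width: 0.0449
gripper_force: 0.0
time_s: 13.27
position: [0.4147, -0.2255, 0.2614]
tool_rot: [[0.411, 0.912, -0.002], [0.912, -0.411, 0.0], [-0.001, -0.002, -1.0]]
ft_force: [0.1, 0.7, -0.3]
grip_width: 0.055
gripper_force: 0.0
time_s: 13.93
position: [0.415, -0.2203, 0.2614]
tool_rot: [[0.983, 0.182, -0.002], [0.182, -0.983, 0.002], [-0.002, -0.003, -1.0]]
ft_force: [-0.8, -0.4, 0.3]
grip_width: 0.0551
gripper_force: 0.0
scene bar [225.12592593 299.82962963] [  8   7  12  16 135]
[ 0.41384782 -0.25175173  0.12110371] [ 0.41280853 -0.25289689  0.122     ]
[ 0.41491966 -0.2505089   0.124     ]Traceback (most recent call last):
  File "<stdin>", line 11, in <module>
cv2.error: OpenCV(4.12.0) /io/opencv/modules/imgproc/src/convhull.cpp:143: error: (-215:Assertion failed) total >= 0 && (depth == CV_32F || depth == CV_32S) in function 'convexHull'
```

```bash

python3 -m crank '[5.5,-0.3,1.5,1,0.063, 5.5,-0.2,1.6,2,0.063, 5.5,0,0,2,0, 5.5,0,0,1,0, 5.5,0,0,0,0, 5.5,0,0,0,0, 5.5,0,0,0,0, 5.5,0,0,0,0]' 50
python3 - <<'E'
from h import *
go([.414,-.2515,.2],3.2)
w=optics.get_image("wrist");save(w,"pics/w6.png");print(pix(w,[.414,-.2515,.132]))
print([(round(r["score"],2),np.round(np.array(r["at"])*[640,480]).tolist()) for r in spotter.look_for(w,"guard_grip")][:3])
E
```

```text
time_s: 14.75
position: [0.4155, -0.2521, 0.2036]
tool_rot: [[0.998, 0.064, 0.001], [0.064, -0.998, -0.001], [0.001, 0.001, -1.0]]
ft_force: [0.2, 0.9, -0.4]
grip_width: 0.0549
gripper_force: 0.0
shift cm [-0.15, -0.07, 0.36] yaw 3.7 turn rad 0.008 (tool z down) pos [0.4155, -0.2521, 0.2036] q6 41
[327.53322313 259.41905401]
[(0.9, [322.0, 99.0])]
```

View pics/w6.png

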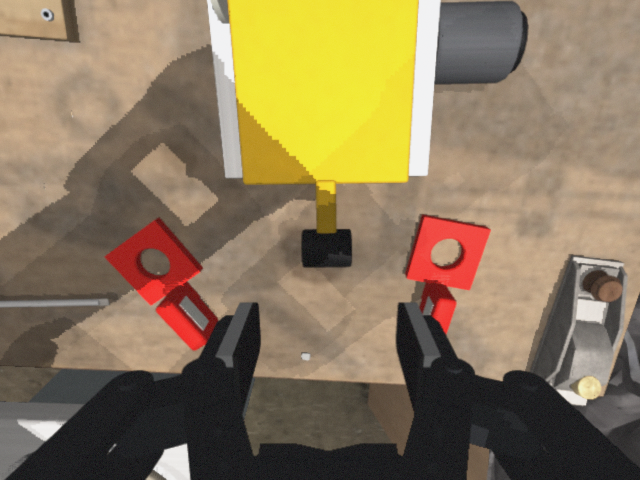

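The bar is at (326,248), level in the picture, with its ends free. The two larger tags at (150,260) and (447,250) are on the bench well below the finger paths.

```bash
python3 - <<'E'
from h import *
w=optics.get_image("wrist")
g=w["color"].max(2);m=(g<60).astype(np.uint8)[220:275,290:365];n,l,st,c=cv2.connectedComponentsWithStats(m);k=1+np.argmax(st[1:,4]);print(st[k]+[290,220,0,0,0],c[k]+[290,220])
u=c[k]+[290,220]
for z in(.12,.125,.13):print(z,onz(w,u,z))
a=onz(w,(245,184.),.12);b=onz(w,(409,181.),.12);print("hood front edge yaw",np.degrees(np.arctan2(a[0]-b[0],-(a[1]-b[1])))*-1, np.linalg.norm(a-b))
o,d=ray(w,u);print(np.array(w["pose"])[:3,3])
# saw-based hinge guesses
s=env.observe()
go([.414,-.2515,.101],4.2)
E
```

```text
[ 302  229   50   38 1767] [326.4442558  248.39615167]
0.12 [ 0.41636773 -0.25058713  0.12      ]
0.125 [ 0.41822864 -0.25048706  0.125     ]
0.13 [ 0.42008955 -0.25038699  0.13      ]
hood front edge yaw 175.36566230958357 0.09541250184121397
[ 0.50060185 -0.24605753  0.34632475]
shift cm [-0.14, -0.07, 10.24] yaw 3.6 turn rad -0.010 (tool z down) pos [0.4154, -0.252, 0.2034] q6 41
```

```bash

python3 -m crank '[5.5,0,-0.1,2,-0.012, 5.5,0,0,2.5,0, 5.5,0,0,2.5,0, 5.5,0,0,2,0, 5.5,0,0,1.2,0, 5.5,0,0,0,0, 2.5,0,0,0,0, 2.5,0,0,0,0]' 50
python3 -m crank '[2.5,0,0,0,0, 2.5,0,0,0,0, 2.5,0,0,0,0, 2.5,0,0,0,0, 2.5,0,0,0,0, 2.5,0,0,0,0, 2.5,0,0,0,0, 2.5,0,0,0,0]' 50
```

```text
time_s: 15.57
position: [0.4156, -0.2514, 0.1018]
tool_rot: [[0.997, 0.075, 0.001], [0.075, -0.997, -0.001], [0.001, 0.001, -1.0]]
ft_force: [-0.2, 0.2, -0.4]
grip_width: 0.0317
gripper_force: 0.0
time_s: 16.23
position: [0.4154, -0.2514, 0.1015]
tool_rot: [[0.997, 0.075, 0.001], [0.075, -0.997, -0.001], [0.001, 0.001, -1.0]]
ft_force: [-0.9, -0.7, 6.4]
grip_width: 0.0292
gripper_force: 53.8
```

```bash

python3 -m crank '[2.5,0.25,0,-0.75,0, 2.5,0.27,0,-0.73,0, 2.5,0.32,0,-0.72,0, 2.5,0.33,0,-0.71,0, 2.5,0.38,0,-0.69,0, 2.5,0.39,0,-0.68,0, 2.5,0.43,0,-0.66,0, 2.5,0.45,0,-0.64,0]' 50
python3 - <<'E'
from h import *
go([.4155,-.251,.1015])
E
```

```text
time_s: 16.9
position: [0.4434, -0.2491, 0.1568]
tool_rot: [[0.997, 0.075, -0.001], [0.075, -0.997, -0.0], [-0.001, 0.0, -1.0]]
ft_force: [2.4, -6.3, -8.7]
grip_width: 0.029
gripper_force: 50.2
shift cm [-2.79, -0.02, 5.54] yaw 4.3 pos [0.4434, -0.2491, 0.1568] q6 43
```

```bash

python3 -m crank '[2.5,0.48,0,-0.62,0, 2.5,0.51,0,-0.59,0, 2.5,0.54,0,-0.57,0, 2.5,0.56,0,-0.55,0, 2.5,0.58,0,-0.53,0, 2.5,0.61,0,-0.49,0, 2.5,0.62,0,-0.47,0, 2.5,0.65,0,-0.44,0]' 50
python3 -m crank '[2.5,0.67,0,-0.41,0, 2.5,0.68,0,-0.39,0, 2.5,0.7,0,-0.35,0, 2.5,0.71,0,-0.33,0, 2.5,0,0,0,0, 2.5,0,0,0,0, 2.5,0,0,0,0, 2.5,0,0,0,0]' 50
python3 - <<'E'
from h import *
go([.4155,-.2512,.1015])
s=env.observe();R=np.array(s["tool_rot"]);d=R.T@(s["position"]-np.array([.4155,-.2512,.1015]));g=np.array([-.172+d[0],.052-d[2]])
print("r %.4f angle %.1f"%(np.hypot(*g),np.degrees(np.arctan2(g[1],-g[0]))-16.82),s["ft_force"],s["wrist_torque"])
ims={n:optics.get_image(n) for n in("top","scene","wrist")}
for n in ims:save(ims[n],f"pics/f_{n}.png")
for n in("top","scene"):
    r=spotter.look_for(ims[n],"guard_grip");print(n,[(round(x["score"],2),np.round(np.array(x["at"])*[640,480]).tolist()) for x in r][:3])
print({n:pix(ims[n],s["position"]+[0,0,.019]).round().tolist() for n in ims},{n:pix(ims[n],[.585+.004,-.2375+.07,.068]).round().tolist() for n in ims})
E
```

```text
time_s: 17.57
position: [0.488, -0.2457, 0.199]
tool_rot: [[0.997, 0.074, -0.003], [0.074, -0.997, 0.0], [-0.003, -0.0, -1.0]]
ft_force: [-2.0, -6.0, -5.9]
grip_width: 0.0294
gripper_force: 49.8
time_s: 18.23
position: [0.5154, -0.2436, 0.2138]
tool_rot: [[0.997, 0.075, -0.002], [0.075, -0.997, -0.0], [-0.002, -0.0, -1.0]]
ft_force: [-2.4, -3.8, -3.7]
grip_width: 0.0292
gripper_force: 50.8
shift cm [-9.99, 0.02, 11.25] yaw 4.3 pos [0.5154, -0.2436, 0.2138] q6 49
r 0.1796 angle 49.5 [-2.3930478  -3.81895248 -3.65106911] [-0.78873471  0.55597998  0.10798784]
top []
scene []
{'top': [426.0, 240.0], 'scene': [273.0, 271.0], 'wrist': [329.0, 348.0]} {'top': [375.0, 222.0], 'scene': [318.0, 296.0], 'wrist': [228.0, 112.0]}
```

```bash
cat > fit.py <<'E'
from h import *
from scipy.optimize import minimize
psi=np.radians(4.4);H=np.array([.4155+.172*np.cos(psi),-.2512+.172*np.sin(psi),.068])
X=np.array([np.cos(psi),np.sin(psi),0]);Y=np.array([-np.sin(psi),np.cos(psi),0]);Z=np.array([0,0,1.])
def w(pt,th):
    c,s=np.cos(th),np.sin(th);x,y,z=pt;return H+X*(c*x+s*z)+Y*y+Z*(-s*x+c*z)
def poly(p,th,h,x1):
    return np.array([pix(p,w(q,th)) for q in((-.144,-.048,h),(-.144,.048,h),(x1,.048,h),(x1,-.048,h))])
def yel(im):
    hs=cv2.cvtColor(im,cv2.COLOR_BGR2HSV);return ((abs(hs[...,0].astype(int)-26)<7)&(hs[...,1]>170)&(hs[...,2]>60)).astype(np.uint8)
P={n:optics.get_image(n) for n in("top","scene","wrist")}
def iou(n,m,dark,th,h,x1=-.012):
    r=np.zeros((480,640),np.uint8);cv2.fillConvexPoly(r,np.round(poly(P[n],th,h,x1)).astype(np.int32),1);r[dark]=0
    return (r&m).sum()/max(1,(r|m).sum())
for n in("top","scene"):
    im=cv2.imread(f"pics/{n}0.png");m=cv2.morphologyEx(yel(im),cv2.MORPH_OPEN,np.ones((5,5)));d=np.zeros(m.shape,bool)
    b=max((iou(n,m,d,0,h),h) for h in np.arange(.03,.11,.004));print(n,"shut",m.sum(),b)
for n in P:
    im=P[n]["color"][:,:,::-1].copy();m=cv2.morphologyEx(yel(im),cv2.MORPH_OPEN,np.ones((5,5)))
    print(n,m.sum())
    if m.sum()<200:continue
    ys,xs=np.nonzero(m);print("bbox",xs.min(),xs.max(),ys.min(),ys.max())
    for h in(.046,.05,.054,.06):
        r=sorted(((iou(n,m,np.zeros(m.shape,bool),np.radians(t),h),t) for t in range(35,66)),reverse=True)[:3];print(h,[(round(a,3),t) for a,t in r])
    cv2.imwrite(f"pics/m_{n}.png",m*255)
E
python3 fit.py
```

```text
top shut 0 (np.float64(0.0), np.float64(0.10600000000000007))
scene shut 0 (np.float64(0.0), np.float64(0.10600000000000007))
top 0
scene 0
wrist 41005
bbox 217 439 53 320
0.046 [(np.float64(0.844), 56), (np.float64(0.84), 55), (np.float64(0.824), 54)]
0.05 [(np.float64(0.852), 55), (np.float64(0.846), 54), (np.float64(0.836), 53)]
0.054 [(np.float64(0.858), 54), (np.float64(0.853), 53), (np.float64(0.838), 52)]
0.06 [(np.float64(0.861), 52), (np.float64(0.848), 51), (np.float64(0.836), 50)]
```

```bash
python3 - <<'E'
import cv2
for n,(u,v) in(("top0",(415,250)),("scene0",(280,300)),("w6",(320,100)),("f_top",(415,235)),("f_scene",(290,300))):
    i=cv2.imread(f"pics/{n}.png");print(n,cv2.cvtColor(i,cv2.COLOR_BGR2HSV)[v,u],i[v,u])
E
sed -i 's/abs(hs\[...,0\].astype(int)-26)<7)&(hs\[...,1\]>170)/abs(hs[...,0].astype(int)-26)<9)\&(hs[...,1]>140)/' fit.py; cat >> fit.py <<'E'
W0=yel(cv2.imread("pics/w6.png"));print("w6",W0.sum())
E
python3 fit.py
```

```text
top0 [ 28 148 222] [ 93 214 222]
scene0 [ 24 128 222] [111 200 222]
w6 [ 29 199 241] [ 53 233 241]
f_top [ 19  38 169] [144 160 169]
f_scene [ 22 137 180] [ 83 155 180]
top shut 2478 (np.float64(0.808041958041958), np.float64(0.058000000000000024))
scene shut 0 (np.float64(0.0), np.float64(0.10600000000000007))
top 443
bbox 388 415 203 227
0.046 [(np.float64(0.389), 65), (np.float64(0.385), 64), (np.float64(0.381), 62)]
0.05 [(np.float64(0.412), 62), (np.float64(0.411), 60), (np.float64(0.408), 63)]
0.054 [(np.float64(0.386), 59), (np.float64(0.384), 60), (np.float64(0.383), 56)]
0.06 [(np.float64(0.344), 54), (np.float64(0.338), 55), (np.float64(0.337), 57)]
scene 0
wrist 41319
bbox 217 439 52 320
0.046 [(np.float64(0.843), 55), (np.float64(0.842), 56), (np.float64(0.827), 54)]
0.05 [(np.float64(0.851), 55), (np.float64(0.85), 54), (np.float64(0.84), 53)]
0.054 [(np.float64(0.858), 53), (np.float64(0.857), 54), (np.float64(0.843), 52)]
0.06 [(np.float64(0.866), 52), (np.float64(0.853), 51), (np.float64(0.841), 50)]
w6 33522
```

```bash
cat > f2.py <<'E'
import sys;sys.argv=['']
exec(open("fit.py").read().split("P={n:")[0])
p=optics.get_image("wrist")
im=p["color"][:,:,::-1].copy();m=yel(im)
for v in list(range(50,325,12))+list(range(225,300,6)):
    x=np.nonzero(m[v])[0]
    if len(x):print(v,x.min(),x.max(),len(x),cv2.cvtColor(im,cv2.COLOR_BGR2HSV)[v,(x.min()+x.max())//2].tolist(),end=" | ")
w6=cv2.imread("pics/w6.png");m6=yel(w6);print()
for v in range(0,240,12):
    x=np.nonzero(m6[v])[0]
    if len(x):print(v,x.min(),x.max(),len(x),end=" | ")
print()
for t in(46,50,54):
  for h in(.046,.051,.056):print(t,h,[np.round(pix(p,w(q,np.radians(t)))).tolist() for q in((-.144,.048,h),(-.144,-.048,h),(-.012,.048,h),(-.012,-.048,h))])
E
python3 f2.py
```

```text
62 245 410 166 [22, 211, 222] | 74 244 411 168 [23, 205, 224] | 86 241 413 173 [23, 207, 223] | 98 239 415 177 [23, 213, 224] | 110 238 417 180 [23, 203, 227] | 122 236 419 184 [24, 204, 229] | 134 234 420 187 [24, 209, 229] | 146 233 422 190 [24, 212, 229] | 158 231 424 194 [23, 212, 229] | 170 229 427 199 [24, 205, 231] | 182 227 429 203 [23, 205, 223] | 194 225 430 206 [23, 204, 222] | 206 223 432 210 [23, 200, 159] | 218 221 434 214 [22, 189, 131] | 230 219 436 218 [22, 201, 128] | 242 218 438 221 [22, 188, 130] | 254 217 439 223 [22, 196, 122] | 266 222 433 34 [22, 188, 122] | 278 229 427 35 [23, 197, 119] | 290 236 420 33 [22, 208, 119] | 302 314 342 29 [22, 196, 120] | 314 314 342 29 [22, 198, 121] | 225 220 435 216 [22, 194, 129] | 231 219 436 218 [22, 194, 130] | 237 218 437 220 [22, 197, 128] | 243 217 438 222 [22, 197, 128] | 249 216 439 224 [22, 198, 112] | 255 217 439 223 [23, 212, 119] | 261 219 436 35 [23, 206, 120] | 267 223 433 34 [22, 190, 122] | 273 226 430 36 [22, 197, 119] | 279 229 426 34 [22, 193, 123] | 285 233 423 34 [23, 203, 118] | 291 237 419 33 [22, 204, 
[... 334 characters left out ...]
 204 316 335 20 | 216 317 335 19 | 228 317 335 19 | 
46 0.046 [[219.0, 299.0], [439.0, 299.0], [246.0, 83.0], [410.0, 82.0]]
46 0.051 [[216.0, 295.0], [442.0, 295.0], [245.0, 76.0], [412.0, 75.0]]
46 0.056 [[213.0, 291.0], [445.0, 291.0], [243.0, 68.0], [414.0, 68.0]]
50 0.046 [[214.0, 283.0], [444.0, 283.0], [247.0, 78.0], [410.0, 77.0]]
50 0.051 [[211.0, 278.0], [447.0, 278.0], [245.0, 70.0], [411.0, 69.0]]
50 0.056 [[207.0, 273.0], [451.0, 272.0], [243.0, 62.0], [413.0, 62.0]]
54 0.046 [[209.0, 265.0], [449.0, 264.0], [247.0, 73.0], [410.0, 72.0]]
54 0.051 [[206.0, 258.0], [452.0, 258.0], [246.0, 65.0], [411.0, 64.0]]
54 0.056 [[202.0, 251.0], [456.0, 251.0], [244.0, 57.0], [413.0, 56.0]]
```

```bash
cat > f3.py <<'E'
exec(open("fit.py").read().split("P={n:")[0])
from scipy.optimize import least_squares
p=optics.get_image("wrist");s=env.observe()
def TT(R,t):M=np.eye(4);M[:3,:3]=R;M[:3,3]=t;return M
E=np.linalg.inv(TT(np.array(s["tool_rot"]),s["position"]))@np.array(p["pose"])
a=np.radians(3.7);R6=np.array([[np.cos(a),np.sin(a),0],[np.sin(a),-np.cos(a),0],[0,0,-1]])
p6=dict(p);p6["pose"]=TT(R6,[.4155,-.2521,.2036])@E
def res(v,full=True):
    xf,h,th,xr,dx,dy,dz=v;o=X*dx+Y*dy+Z*dz;r=[]
    for pc,x,y,t,u in((p6,xf,.048,0,(243.5,184)),(p6,xf,-.048,0,(408,181.5)),(p,xf,.048,th,(216,252)),(p,xf,-.048,th,(440,252)),(p,xr,.048,th,(246.5,52)),(p,xr,-.048,th,(409,52))):
        r+=list(pix(pc,w((x,y,h),t)+o)-u)
    return np.array(r+[dx/.0008,dy/.0008,dz/.0008,(xf+.144)/.001,(xr+.012)/.003])
f=least_squares(res,[-.144,.05,.87,-.012,0,0,0],x_scale=[.01,.01,.1,.01,.002,.002,.002]);print(np.round(f.x,4),np.degrees(f.x[2]));print(np.round(f.fun,1),"sd deg",np.degrees(np.sqrt(np.linalg.inv(f.jac.T@f.jac)[2,2])))
E
python3 f3.py
```

```text
[-1.364e-01  5.040e-02  8.631e-01 -2.300e-03  4.600e-03  4.000e-04
 -2.100e-03] 49.45393890904338
[ 1.4  1.  -1.   1.4 -2.1  0.7  2.2  0.1 -0.1  0.8 -0.2  0.2  5.7  0.4
 -2.6  7.6  3.2] sd deg 0.4593218200931255
```

Both the arm's displacement (49.5°) and the hood fit in the wrist picture (49.45°) agree. A half-degree touch-up, then I'll hold and hand in.

```bash

python3 -m crank '[2.5,0.07,0,-0.03,0, 2.5,0.07,0,-0.03,0, 2.5,0,0,0,0, 2.5,0,0,0,0, 2.5,0,0,0,0, 2.5,0,0,0,0, 2.5,0,0,0,0, 2.5,0,0,0,0]' 50
python3 - <<'E'
from h import *
s=env.observe();R=np.array(s["tool_rot"]);d=R.T@(s["position"]-np.array([.4155,-.2512,.1015]));g=np.array([-.172+d[0],.052-d[2]])
print("r %.4f angle %.1f"%(np.hypot(*g),np.degrees(np.arctan2(g[1],-g[0]))-16.82),s["grip_width"],np.abs(s["qvel"]).max())
print(env.close_job())
E
```

```text
time_s: 19.55
position: [0.5164, -0.2435, 0.2142]
tool_rot: [[0.997, 0.074, -0.003], [0.074, -0.997, 0.0], [-0.003, -0.0, -1.0]]
ft_force: [-3.7, -5.5, -4.2]
grip_width: 0.0295
gripper_force: 50.8
r 0.1798 angle 49.9 0.02950928492257023 0.13421063876303566
the job is handed in; nothing more can be done
None
```

The smallest red tag is on the isolator post, flat on the box and released. The guard is held steady at about 50° (49.9° by the arm's own readings), and the job was handed in at 19.6 s; no verdict came back.

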